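# Close the pump module's service panel and hold it on its seal

## Task

Close the service panel on top of the pump module: press the loose panel down until it is fully home and level all round, then turn the wing fastener that stands up through it clockwise a quarter turn, until the slot in its head lines up with the engraved lines on the panel. The fastener for the other end is missing and the rubber seal pushes the panel up again there, so finish by pressing the whole panel flush against its frame with the fingers and keep holding it so: the job ends while you are still pressing. Leave the two bottles and the beaker where they stand.

Things in the scene. Friction and masses are not known exactly. Their poses are not given: they have to be found in the camera images.
- module: the pump module, a fixed white bench housing 240 x 320 x 110 mm (x, y, z). Origin: centre of its underside on the work surface; x, y along its sides. Three black pump heads stick out 44 mm on its -x side, below its top. Its flat top, 110 mm above the origin, is the frame, with a 133 x 223 mm opening in the middle, 14 mm deep to the ledge on which the panel comes to rest.
- panel_middle (a point): middle of the upper face of the loose service panel, a plain aluminium cover 130 x 220 mm (x, y; axes as the module's), 14 mm deep, 250 g, in the module's opening with 1.5 mm play. Home, its face is flush with the module's top; at the start it lies 3 to 7.5 mm proud on a rubber seal, often tilted. Pressed at its plain middle (9 N) it goes down whole to a hard stop; let go, it rises about 2 mm.
- panel_fastener_end (a point): middle of the panel's short edge at its +y end, 110 mm from the panel's middle, level with its upper face. Between here and the middle, 80 mm from the middle, is an oblong slot 36 x 15 mm (x, y) through the panel, in which the wing fastener stands. Pressing near one end takes that end down first.
- panel_empty_end (a point): middle of the panel's short edge at its -y end, 110 mm from the panel's middle, level with its upper face: the end whose fastener is missing; its slot, 80 mm from the middle, the same size, is empty.
- fastener_wing (a point): centre of the steel wing of the quarter-turn fastener: 30 mm long (point's x), 9 mm thick, 20 mm high, a dark screwdriver slot along its top. On the upright turning axis, 80 mm to +y of the module's centre, 16 mm above the module's top; the wing's top is 10 mm higher. It is fixed to the module, will not turn until the panel is pressed down; then its ramped underside draws that end down.
- fastener (a joint): turn of the wing fastener, rad: near 0 the wing lies along the panel's slot (module's x), open; it grows turning clockwise seen from above, to a stop at 1.57, where wing and screwdriver slot lie along the module's y, in line with the engraved lines: locked. It stays where it is left (friction 0.03 N m, a little more while it draws the panel down).
- media_bottle_mid (a point): centre of a clear, capped laboratory bottle with a paper label, 70 mm in diameter, 140 mm high, standing loose; to be left alone.
- acid_bottle_mid (a point): centre of a brown, capped laboratory bottle, 70 mm in diameter, 140 mm high, standing loose; to be left alone.
- beaker_mid (a point): centre of an open glass beaker, 68 mm in diameter, 95 mm high, standing loose; to be left alone.

How it is judged:
By the outcome, as a careful person would: the job done as asked, in the order asked, and still so for the second after the job is handed in, while the arm keeps its last pose, push and grip.
It also fails if it takes over 51 s, if anything falls off the work surface, if the arm or the gripper's body presses on something with over 40 N, if the wrist force passes 120 N, or if a joint passes its speed limit or range.

## Robot

A 6-joint arm with a two-finger parallel gripper is mounted at the origin on the work surface. World frame = base frame: x ahead of the robot, y to its left, z up, the work surface at z = 0. Lengths are in mm, angles in rad, forces in N, time in s.
With the tool pointing down it reaches from about 250 to 850 mm from the base axis. Payload 12.5 kg.
Tool frame: the origin (TCP) lies between the finger pads; the fingertips stand 17 mm ahead of it and the grasp point (between the pads) lies 2 mm behind it; y points along the fingers, x is the direction in which the jaws open and shut, and the axes are right-handed (so a half turn about y gives the same grasp; the last joint's range is limited). The gripper opens to 93 mm and grips with 3 to 60 N. Pads are 15 mm wide; open, the fingers measure 128 mm over their backs; the gripper's body (75 mm by 188 mm) begins 65 mm behind the grasp point.
Start: joints at [1.193, 0.351, 1.652, -0, 1.139, -0.085], TCP at [158.717, 526.586, 235.633] pointing down, gripper open.
Joint ranges: [-2.75, 2.75], [-0.79, 2.1], [0.01, 2.65], [-1.57, 4.71], [0.07, 3.14], [-2.87, 2.87]. Speed limits (rad/s): [2.22, 2.22, 2.79, 3.14, 3.14, 3.14].

## Interface

Orientations are given as a unit quaternion [x, y, z, w].
In Python, from bench import manip, jaws, cams, nets gives the robot as it stands. The module is installed in compiled form; this text tells all that it offers. Calls block until the motion is done:
- manip.reach(position, orientation): joint-space move of the TCP to a pose.
- manip.movel(position, rot=None, max_speed=150): straight line of the TCP; rot=None keeps the orientation; max_speed is the mean speed in mm/s.
- manip.set_joints(angles): joint-space move.
- jaws.gripper_open() and jaws.close(force=None): open the fingers fully, or close them until they stop; force is the grip in N (None keeps the last).
- manip.pause(seconds).
- manip.inverse_kinematics(position, orientation): joint angles nearest the present ones, or None.
- cams.grab_frame(name): name is "scene" or "top"; returns the picture (480x640x3 uint8, red, green, blue); there is no depth.
- cams.get_calibration(name): a dict with "fovy" (degrees; the focal length in pixels is half the picture's height over the tangent of half this angle, whatever the lens; pixels are square), "cx", "cy" (the principal point, pixels), "k1" (the pictures are not rectified: a ray, as slopes to the right and down, at radius r is drawn at 1 + k1 r^2 times it, then the intrinsics apply), "world_from_camera" (4x4, takes a point from camera to world coordinates). Camera axes: x right, y down, z forward; pixel columns grow to the right and rows downward; lengths in mm; the calibration is good to about 2 mm. A picture is of the moment at which its call begins. get_calibration takes no time and is no camera call.
A pose or a line that the arm cannot do raises manip.MotionError and nothing moves.
- manip.close_job(): hands the job in, once; it reports no verdict.
Trained networks look in the newest picture that a camera, given by its name, has taken for a name from the list of things; names that differ only in an ending like _2 or _b are one class to them, and where a whole thing is asked for, a point or a joint stands for the part that bears it (a point fixed in the world has none). Each returns a list of dicts, best first, with "conf" (0 to 1); they miss things now and then, are a little off and sometimes report something else, mostly with a low value. They report only what shows in the picture. A call takes as long as a camera call.
- nets.search_frame(name, camera): "uv" ([column, row] in pixels, amid what is visible of it).
- nets.place_of(name, camera): "uv" ([column, row] in pixels: a listed point, or the origin of a listed thing).
Readings, each from a call of its own:
- manip.get_t(): time.
- manip.get_joint_positions(): joint angles.
- manip.get_qd(): joint speeds.
- manip.get_joint_torque(): joint torques, N m.
- manip.get_position(): TCP position.
- manip.get_eef_rot(): TCP orientation.
- manip.get_force(): force on the tool from outside, world axes, zero at the start.
- manip.get_torque(): the same for the moment, N m.
- manip.get_width(): finger opening in mm.
Only numpy, scipy, OpenCV 4.12 (cv2) and the standard library are available. Lean on these libraries where they do the work, as an engineer would, in place of code of your own. Each camera call takes 0.05 s, during which the arm holds its last target.

## Working session

There is one attempt and no reset: what is moved stays moved. The work goes in short steps, each a Python script; the robot and the scene stay as the last script left them, time stands still between calls to the robot, and variables do not carry over. Pictures are saved under pics/ and viewed, and the job is handed in when it is done.

```bash
mkdir -p pics; ls
python3 - <<'E'
from bench import manip,jaws,cams,nets
import cv2
print(manip.get_t())
for c in("scene","top"):
    im=cams.grab_frame(c); cv2.imwrite(f"pics/{c}0.png",im[:,:,::-1])
    print(c,cams.get_calibration(c))
    for n in["module","panel_middle","panel_fastener_end","panel_empty_end","fastener_wing","media_bottle_mid","acid_bottle_mid","beaker_mid"]:
        print(n,[(d["uv"],round(d["conf"],2)) for d in nets.place_of(n,c)[:2]])
print(manip.get_t(),manip.get_position(),manip.get_eef_rot(),manip.get_width(),manip.get_force())
E
```

```text
pics
0.0
scene {'fovy': 45.576151931610994, 'cx': 316.95866476439954, 'cy': 232.2901094904995, 'k1': 0.05355411173929141, 'world_from_camera': array([[ 7.11160903e-01,  5.27177659e-01, -4.65117066e-01,
         1.22816811e+03],
       [ 7.03021230e-01, -5.30102921e-01,  4.74080208e-01,
        -6.94751063e+02],
       [ 3.36457832e-03, -6.64134481e-01, -7.47605559e-01,
         1.17828357e+03],
       [ 0.00000000e+00,  0.00000000e+00,  0.00000000e+00,
         1.00000000e+00]])}
module [([332.3, 237.4], 0.86), ([209.4, 389.6], 0.15)]
panel_middle [([334.5, 207.3], 0.65)]
panel_fastener_end [([342.5, 177.2], 0.71)]
panel_empty_end [([341.4, 185.8], 0.62), ([325.0, 239.2], 0.55)]
fastener_wing [([148.6, 295.9], 0.36)]
media_bottle_mid [([148.2, 298.0], 0.61)]
acid_bottle_mid [([208.0, 391.2], 0.87), ([335.1, 205.8], 0.21)]
beaker_mid [([410.3, 153.4], 0.85)]
top {'fovy': 53.59152401407887, 'cx': 325.4922465016376, 'cy': 231.48398934141994, 'k1': -0.1144394743738112, 'world_from_camera': array([[-1.51794639e-03, -9.97245929e-01,  7.41502052e-02,
         4.62957159e+02],
       [-9.99730273e-01, -2.05069704e-04, -2.32236969e-02,
         6.08459230e+00],
       [ 2.31749431e-02, -7.41654571e-02, -9.96976633e-01,
         1.22703222e+03],
       [ 0.00000000e+00,  0.00000000e+00,  0.00000000e+00,
         1.00000000e+00]])}
module []
panel_middle [([288.6, 234.4], 0.62), ([324.7, 207.0], 0.32)]
panel_fastener_end [([249.4, 260.2], 0.93)]
panel_empty_end [([327.2, 209.8], 0.96)]
fastener_wing [([258.5, 255.0], 0.51)]
media_bottle_mid [([485.8, 292.3], 0.94)]
acid_bottle_mid [([499.5, 173.9], 0.68)]
beaker_mid [([136.3, 251.2], 0.93)]
0.9 [158.7235987  526.58811152 235.64944884] [-0.56758481 -0.42172484  0.42170522  0.56759171] 92.69889019022284 [-0.31179115  0.30939372  0.55823934]
```

View pics/scene0.png

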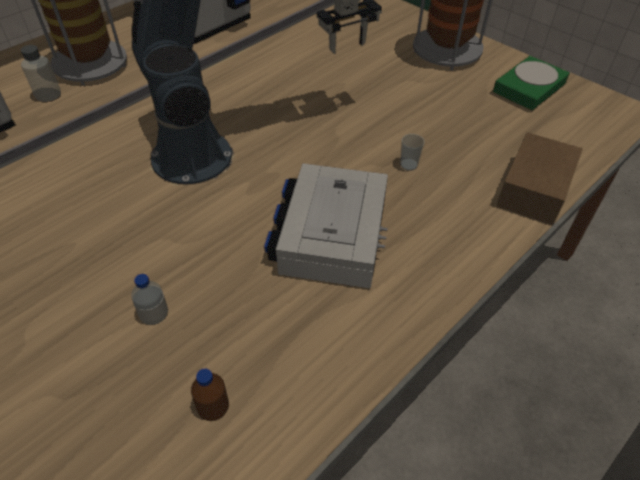

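View pics/top0.png

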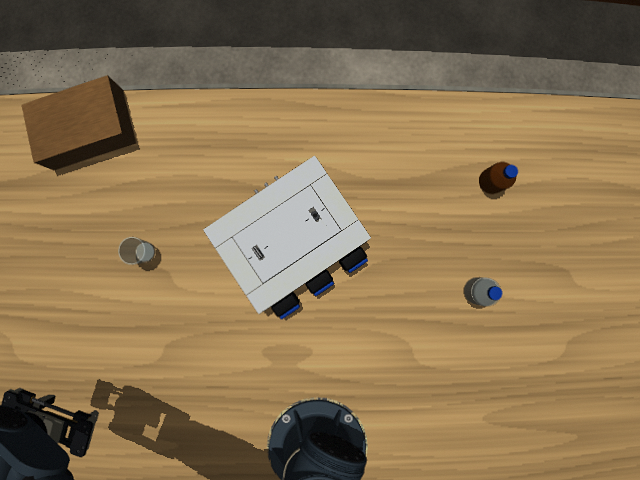

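The top view shows the module's roof with corners at about (317,156), (370,238), (262,313) and (204,231). The pump heads are at lower right, the wing is at (258,253) and the empty slot at (315,213). I'll zoom in to measure these accurately.

```bash
cat > h.py <<'E'
import numpy as np, cv2
from bench import manip,jaws,cams,nets
def ray(c,uv):
    k=cams.get_calibration(c); f=240/np.tan(np.radians(k["fovy"]/2))
    d=np.array([(uv[0]-k["cx"])/f,(uv[1]-k["cy"])/f]); s=d.copy()
    for _ in range(30): s=d/(1+k["k1"]*(s@s))
    W=k["world_from_camera"]; return W[:3,3],W[:3,:3]@np.array([s[0],s[1],1])
def onz(c,uv,z):
    o,d=ray(c,uv); return o+d*(z-o[2])/d[2]
def proj(c,p):
    k=cams.get_calibration(c); f=240/np.tan(np.radians(k["fovy"]/2))
    W=k["world_from_camera"]; q=W[:3,:3].T@(np.array(p,float)-W[:3,3]); s=q[:2]/q[2]; s=s*(1+k["k1"]*(s@s))
    return np.array([k["cx"],k["cy"]])+f*s
def crop(im,x0,y0,x1,y1,n,name):
    cv2.imwrite(name,cv2.resize(im[y0:y1,x0:x1,::-1],None,fx=n,fy=n,interpolation=cv2.INTER_CUBIC))
E
python3 - <<'E'
from h import *
a=cv2.imread("pics/top0.png")[:,:,::-1]; crop(a,195,145,385,325,4,"pics/topc.png")
a=cv2.imread("pics/scene0.png")[:,:,::-1]; crop(a,260,155,400,290,4,"pics/scenec.png")
for u in [(317,156),(370,238),(262,313),(204,231)]: print(onz("top",u,110))
for u in [(303,166),(387,172),(370,284),(278,275)]: print(onz("scene",u,110))
E
```

```text
[7.27093327e+02 1.08847371e-01 1.10000000e+02]
[ 530.61883417 -125.10869195  110.        ]
[355.26364993 128.55262461 110.        ]
[547.12374396 267.08460315 110.        ]
[362.28811438 130.94730361 110.        ]
[544.15656711 277.02330334 110.        ]
[763.10610074 -44.59507519 110.        ]
[ 592.92989971 -176.9227112   110.        ]
```

View pics/topc.png

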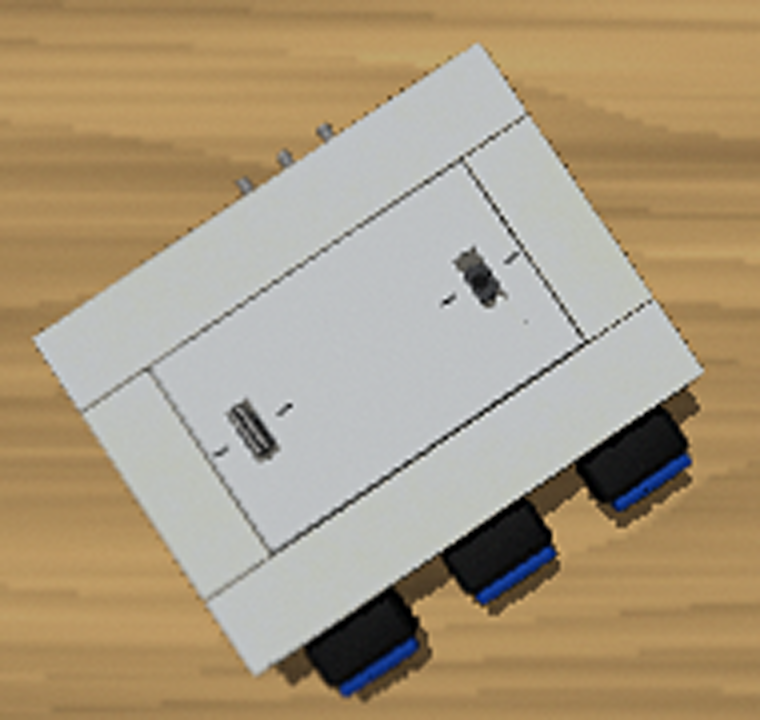

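View pics/scenec.png

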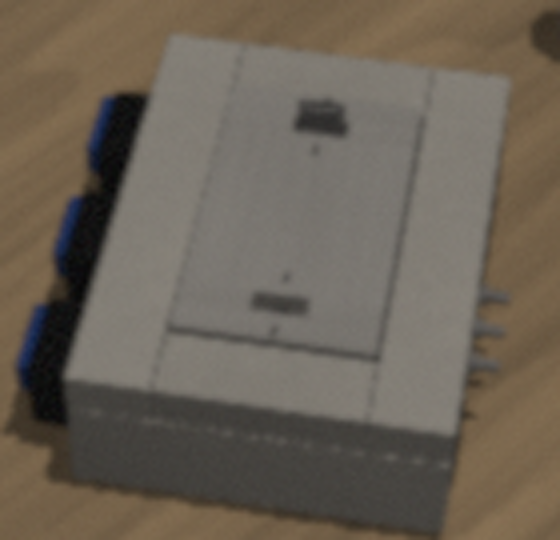

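Run:
```python
from h import *
from scipy.optimize import least_squares
T={(1,1):(35,340),(1,-1):(480,42),(-1,-1):(703,371),(-1,1):(257,675)}
S={(-1,1):(170,37),(1,1):(510,77),(1,-1):(460,432),(-1,-1):(67,380)}
pt=[("top",(sx*120,sy*160,110),((x+.5)/4-.5+195,(y+.5)/4-.5+145)) for (sx,sy),(x,y) in T.items()]
ps=[("scene",(sx*120,sy*160,110),((x+.5)/4-.5+260,(y+.5)/4-.5+155)) for (sx,sy),(x,y) in S.items()]
def w(p,m): c,s=np.cos(p[2]),np.sin(p[2]); return np.array([p[0]+c*m[0]-s*m[1],p[1]+s*m[0]+c*m[1],m[2]])
for pts in (pt,ps,pt+ps):
    r=least_squares(lambda p:np.concatenate([proj(c,w(p,m))-u for c,m,u in pts]),[540,65,0.9])
    print(r.x,np.round(r.fun,1))
p=r.x
for c,n,x0,y0 in(("top","topc",195,145),("scene","scenec",260,155)):
    print(c,[(k,(np.round(((proj(c,w(p,m))-[x0,y0]+.5)*4-.5)))) for k,m in dict(wa=(-15,80,136),wb=(15,80,136),pm=(0,0,113),em=(-15,-80,113),en=(15,-80,113)).items()])
```

```text
[541.57178555  71.07183028   0.59525606] [-0.9 -0.4 -0.  -0.6  1.1  0.1 -0.2  0.8]
[541.1371919   72.93726388   0.60415193] [-0.4 -0.6  0.2 -0.3  0.1  0.7  0.1 -0. ]
[541.56724593  71.77516918   0.59901282] [-1.2 -0.  -0.6 -0.7  0.8 -0.2 -0.2  0.9 -0.3 -0.5  0.4  0.2 -0.5  1.2
 -0.4  0.1]
top [('wa', array([264., 452.])), ('wb', array([235., 409.])), ('pm', array([367., 355.])), ('em', array([494., 299.])), ('en', array([466., 257.]))]
scene [('wa', array([300., 104.])), ('wb', array([345., 110.])), ('pm', array([302., 217.])), ('em', array([258., 304.])), ('en', array([305., 311.]))]
```

```bash
cat >> h.py <<'E'
from scipy.spatial.transform import Rotation as Ro
P=np.array([541.6,71.8,0.599])
def w(m,p=P): c,s=np.cos(p[2]),np.sin(p[2]); return np.array([p[0]+c*m[0]-s*m[1],p[1]+s*m[0]+c*m[1],m[2]])
def q(a):
    x=np.array([np.cos(a),np.sin(a),0]); z=np.array([0,0,-1.]); return Ro.from_matrix(np.c_[x,np.cross(z,x),z]).as_quat()
E
python3 - <<'E'
from h import *
R=Ro.from_quat(manip.get_eef_rot()).as_matrix(); print(R.round(2).tolist())
for k in (-1,0,1,2):
    a=P[2]+k*np.pi/2
    for m in((0,0,160),(0,80,133),(0,-50,127)):
        j=manip.inverse_kinematics(list(w(m)),list(q(a))); print(k,m,w(m).round(),None if j is None else np.round(j,2))
E
```

```text
[[0.29, 0.0, -0.96], [0.96, 0.0, 0.29], [0.0, -1.0, -0.0]]
-1 (0, 0, 160) [542.  72. 160.] [ 0.22  1.18  1.   -0.6   2.44  1.09]
-1 (0, 80, 133) [496. 138. 133.] [ 0.32  1.19  1.07 -0.43  2.41  1.25]
-1 (0, -50, 127) [570.  31. 127.] [ 0.16  1.26  0.91 -0.69  2.42  1.02]
0 (0, 0, 160) [542.  72. 160.] [0.53 0.84 1.92 4.65 1.55 1.2 ]
0 (0, 80, 133) [496. 138. 133.] [ 0.7   0.91  1.89 -1.48  1.6   1.23]
0 (0, -50, 127) [570.  31. 127.] [0.43 0.92 1.9  4.55 1.52 1.25]
1 (0, 0, 160) [542.  72. 160.] [-0.37  0.8   2.29  2.18  1.54  1.62]
1 (0, 80, 133) [496. 138. 133.] [-0.2   0.9   2.39  2.34  1.68  1.46]
1 (0, -50, 127) [570.  31. 127.] [-0.44  0.89  2.18  2.1   1.53  1.64]
2 (0, 0, 160) [542.  72. 160.] [-0.27  1.05  1.31  0.87  2.14  2.14]
2 (0, 80, 133) [496. 138. 133.] [-0.19  1.03  1.47  0.89  2.01  2.05]
2 (0, -50, 127) [570.  31. 127.] [-0.32  1.16  1.16  0.85  2.19  2.15]
```

```bash
cat >> h.py <<'E'
def q(a):  # tool y is the approach direction
    x=np.array([np.cos(a),np.sin(a),0]); y=np.array([0,0,-1.]); return Ro.from_matrix(np.c_[x,y,np.cross(x,y)]).as_quat()
E
python3 - <<'E'
from h import *
for k in (-1,0,1,2):
    a=P[2]+k*np.pi/2
    for m in((0,0,160),(0,80,133),(0,-50,127)):
        j=manip.inverse_kinematics(list(w(m)),list(q(a))); print(k,m,w(m).round(),None if j is None else np.round(j,2))
E
```

```text
-1 (0, 0, 160) [542.  72. 160.] [ 0.05  0.44  1.73 -0.    0.97  1.02]
-1 (0, 80, 133) [496. 138. 133.] [ 0.18  0.42  1.83 -0.    0.88  1.15]
-1 (0, -50, 127) [570.  31. 127.] [-0.03  0.52  1.69 -0.    0.93  0.94]
0 (0, 0, 160) [542.  72. 160.] [ 0.05  0.44  1.73 -0.    0.97 -0.55]
0 (0, 80, 133) [496. 138. 133.] [ 0.18  0.42  1.83 -0.    0.88 -0.42]
0 (0, -50, 127) [570.  31. 127.] [-0.03  0.52  1.69 -0.    0.93 -0.63]
1 (0, 0, 160) [542.  72. 160.] [ 0.05  0.44  1.73 -0.    0.97 -2.12]
1 (0, 80, 133) [496. 138. 133.] [ 0.18  0.42  1.83 -0.    0.88 -1.99]
1 (0, -50, 127) [570.  31. 127.] [-0.03  0.52  1.69 -0.    0.93 -2.2 ]
2 (0, 0, 160) [542.  72. 160.] [ 0.05  0.44  1.73 -0.    0.97  2.59]
2 (0, 80, 133) [496. 138. 133.] [ 0.18  0.42  1.83 -0.    0.88  2.72]
2 (0, -50, 127) [570.  31. 127.] [-0.03  0.52  1.69 -0.    0.93  2.51]
```

```bash
cat >> h.py <<'E'
def press(m,target,zs,spd=20,lim=50):
    for z in zs:
        manip.movel(list(w((m[0],m[1],z))),max_speed=spd); f=manip.get_force()[2]
        print("z",z,"tip",round(manip.get_position()[2]-17,2),"F",round(f,1),end="; ")
        if f>target: break
    print()
E
python3 - <<'E'
from h import *
jaws.close(20)
manip.reach(list(w((0,0,160))),list(q(P[2]+np.pi/2)))
print(manip.get_t(),manip.get_position(),manip.get_force(),manip.get_width())
press((0,0),18,[138,135.5]+list(np.arange(134,122,-1.)),spd=40)
print(manip.get_t(),manip.get_force())
im=cams.grab_frame("scene");crop(im,240,140,400,290,4,"pics/press1.png")
print(manip.get_t())
E
```

```text
4.5 [541.58261945  72.36446797 160.10095886] [-0.57977235  0.75212579 -0.36415062] 0.6243043985533423
z 138 tip 121.03 F 0.9; z 135.5 tip 118.48 F 0.6; z 134.0 tip 116.95 F -0.5; z 133.0 tip 115.96 F -0.9; z 132.0 tip 114.99 F 0.7; z 131.0 tip 114.04 F 2.1; z 130.0 tip 113.08 F 3.9; z 129.0 tip 112.1 F 4.5; z 128.0 tip 111.11 F 5.3; z 127.0 tip 110.3 F 7.3; z 126.0 tip 110.23 F 18.2; 
7.7 [-7.19047864  0.73512958 18.17721003]
7.75
```

View pics/press1.png

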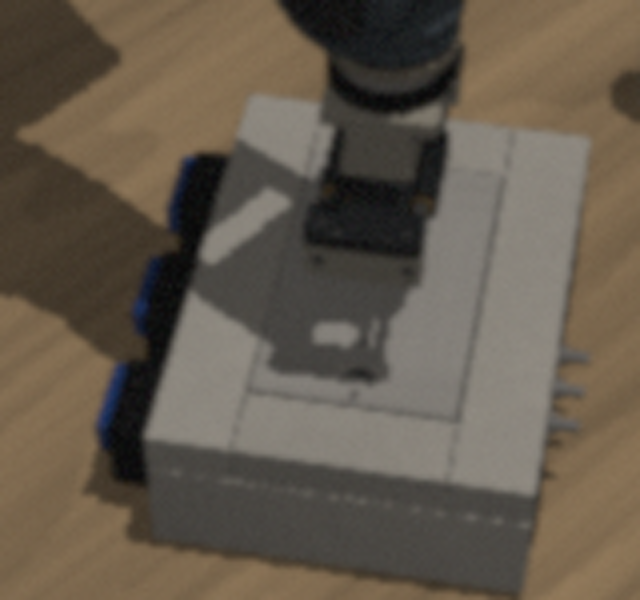

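The finger meets a hard stop at a tip height of 110.2 with 18 N, so the panel is home. Next I'll grip the wing.

Run:
```python
from h import *
manip.movel(list(w((0,0,170))),max_speed=150)
jaws.gripper_open()
manip.reach(list(w((0,80,175))),list(q(P[2]+np.pi/2)))
im=cams.grab_frame("top");crop(im,195,145,385,325,4,"pics/wing1.png")
im=cams.grab_frame("scene");crop(im,240,120,400,270,4,"pics/wing1s.png")
print(manip.get_t(),manip.get_position(),manip.get_force())
manip.movel(list(w((0,80,132))),max_speed=80)
print(manip.get_t(),manip.get_position(),manip.get_force())
im=cams.grab_frame("scene");crop(im,240,120,400,270,4,"pics/wing2s.png")
```

```text
10.1833 [496.99755211 137.48308836 175.10044149] [ 0.57263494 -0.1591156  -0.38285453]
10.8667 [496.72465339 137.81666926 132.16668002] [-0.46032264 -0.72019646  0.0357369 ]
```

View pics/wing1.png

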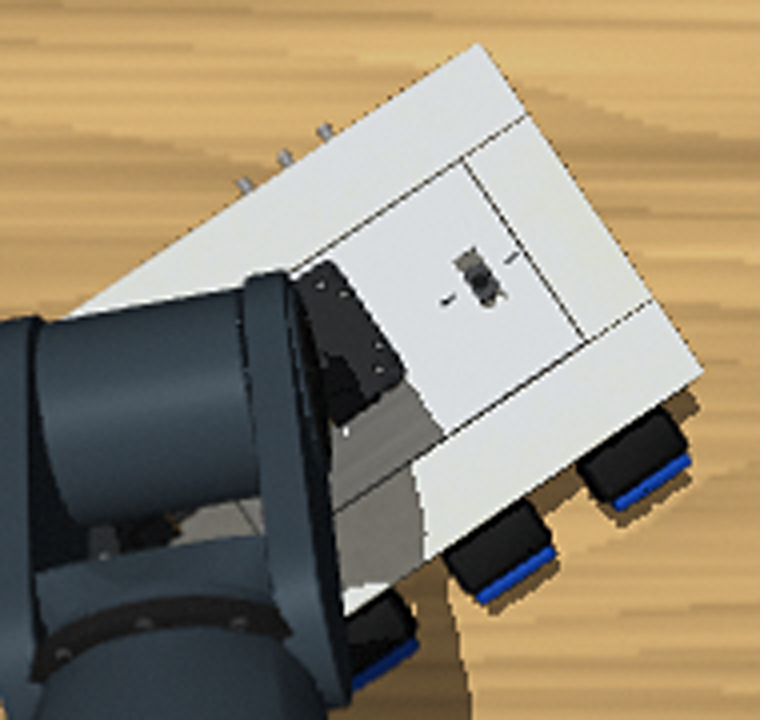

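View pics/wing2s.png

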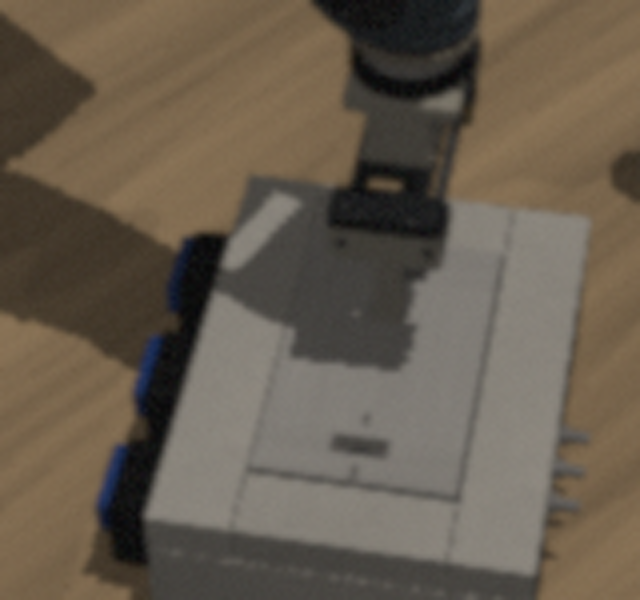

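The fingers straddle the wing with no contact force.

Run:
```python
from h import *
jaws.close(15)
f=manip.get_force();print(manip.get_t(),manip.get_width(),f,manip.get_torque(),manip.get_position())
c,s=np.cos(P[2]),np.sin(P[2]); print("module x,y force",f[0]*c+f[1]*s,-f[0]*s+f[1]*c)
```

```text
12.1833 8.788974749550189 [-2.04593132  5.15432572  0.66698645] [ 0.83801895  0.32998734 -0.02586954] [496.18430901 138.4410786  131.98865262]
module x,y force 1.2163613585739708 5.410487374451257
```

Run:
```python
from h import *
manip.movel(list(w((0,81.3,132))))
f=manip.get_force();print(manip.get_t(),f)
for d in (0.25,0.5):
    manip.movel(list(w((0,81.3,132))),list(q(P[2]+np.pi/2-d)),max_speed=150)
    a=Ro.from_quat(manip.get_eef_rot()).as_matrix()[:,0]
    print(d,manip.get_t(),manip.get_force().round(1),manip.get_torque().round(3),manip.get_width(),P[2]+np.pi/2-np.arctan2(a[1],a[0]))
im=cams.grab_frame("scene");crop(im,240,120,400,270,4,"pics/turn1.png")
```

```text
12.4333 [ 2.79519448 -3.70784795 -2.21290936]
0.25 12.8333 [ 3.2 -4.5 -1.6] [-0.687 -0.557 -0.057] 8.984561601861072 0.2504180537148646
0.5 13.2333 [ 3.  -3.8 -2.6] [-0.779 -0.6   -0.02 ] 9.045220017913834 0.497544708801549
```

View pics/turn1.png

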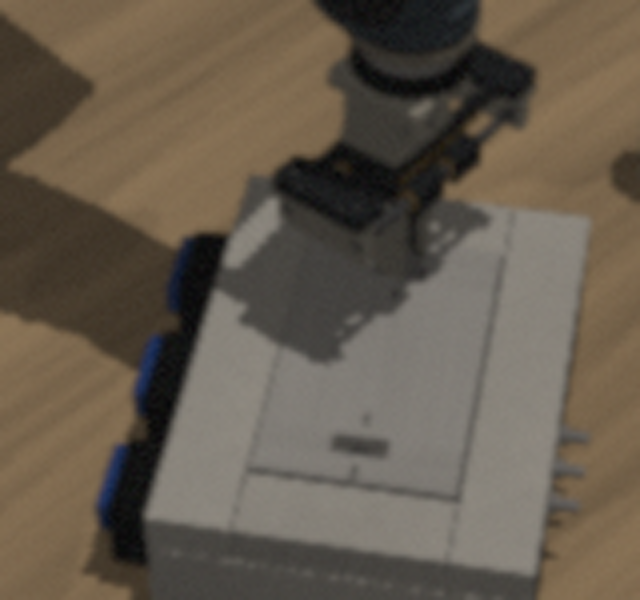

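Run:
```python
from h import *
for d in (0.8,1.1,1.35,1.5,1.57,1.62):
    manip.movel(list(w((0,80.8,132))),list(q(P[2]+np.pi/2-d)),max_speed=150)
    a=Ro.from_quat(manip.get_eef_rot()).as_matrix()[:,0]
    print(d,manip.get_t(),manip.get_force().round(1),manip.get_torque().round(3),round(manip.get_width(),2),round(P[2]+np.pi/2-np.arctan2(a[1],a[0]),3))
```

```text
0.8 13.7333 [ 2.  -1.  -1.8] [-0.105 -0.342 -0.032] 8.6 0.795
1.1 14.1833 [ 1.5  0.3 -1.5] [ 0.044 -0.388  0.03 ] 8.8 1.095
1.35 14.5833 [ 3.1  0.9 -0.8] [ 0.169 -0.421 -0.026] 8.96 1.344
1.5 14.8833 [ 2.5  1.  -1.6] [ 0.269 -0.538 -0.076] 8.7 1.494
1.57 15.1333 [ 4.   2.6 -1.5] [ 0.355 -0.605 -0.049] 8.91 1.565
1.62 15.3833 [ 3.6  3.  -0.7] [ 0.473 -0.641  0.217] 9.19 1.616
```

The torque jumped to 0.22 N m at 1.62 rad, so the wing is at its stop. I'll release it and check.

Run:
```python
from h import *
jaws.gripper_open()
manip.movel(list(w((0,80.4,180))),max_speed=150)
jaws.close(20)
manip.reach(list(w((0,-48,165))),list(q(P[2])))
print(manip.get_t(),manip.get_force())
im=cams.grab_frame("top");crop(im,195,145,385,325,4,"pics/chk.png")
im=cams.grab_frame("scene");crop(im,240,130,400,280,4,"pics/chks.png")
```

```text
19.25 [ 0.42916814  0.20041226 -0.01018987]
```

View pics/chk.png

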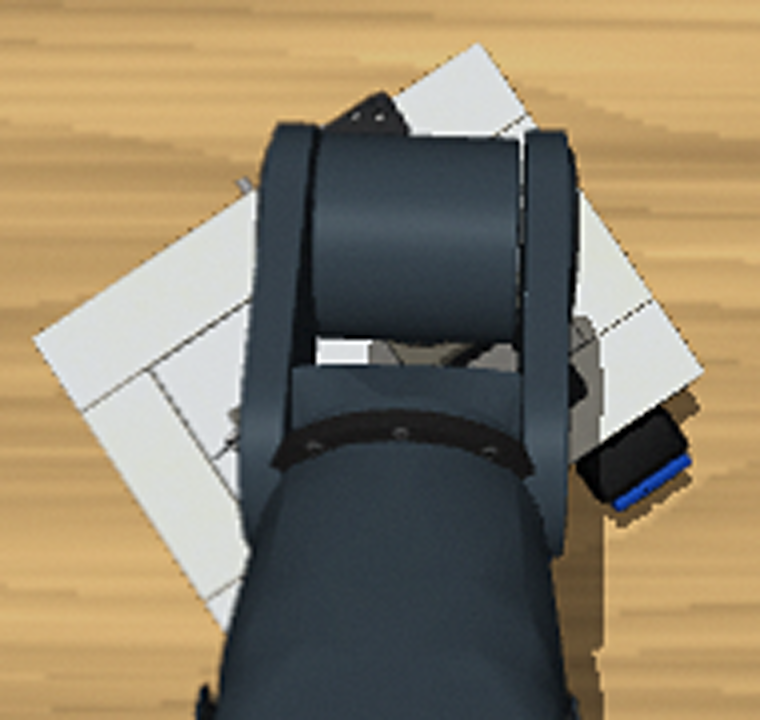

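View pics/chks.png

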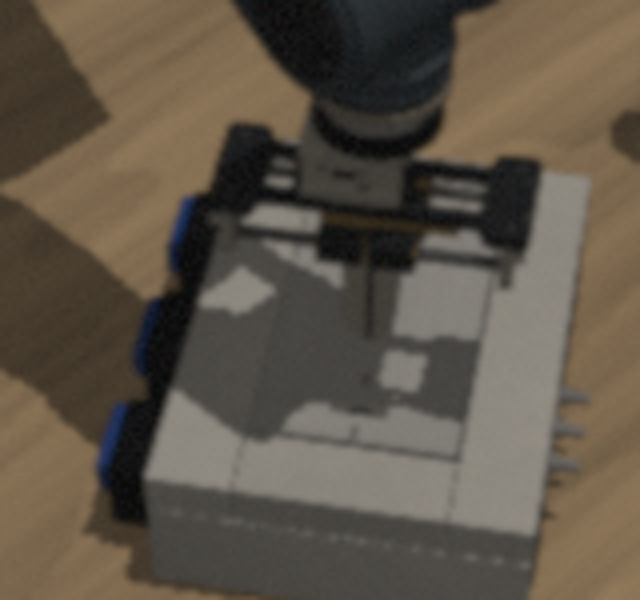

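The arm hides the wing. I'll raise it and swing it aside for a clear look.

Run:
```python
from h import *
manip.movel(list(w((0,-48,270))),max_speed=250)
j=np.array(manip.get_joint_positions()); j[0]-=0.8; manip.set_joints(list(j))
print(manip.get_t(),manip.get_position())
im=cams.grab_frame("top");crop(im,195,145,385,325,4,"pics/chk2.png")
im=cams.grab_frame("scene");crop(im,240,130,400,280,4,"pics/chk2s.png")
```

```text
21.5417 [ 420.05733019 -384.00865701  269.99247625]
```

View pics/chk2.png

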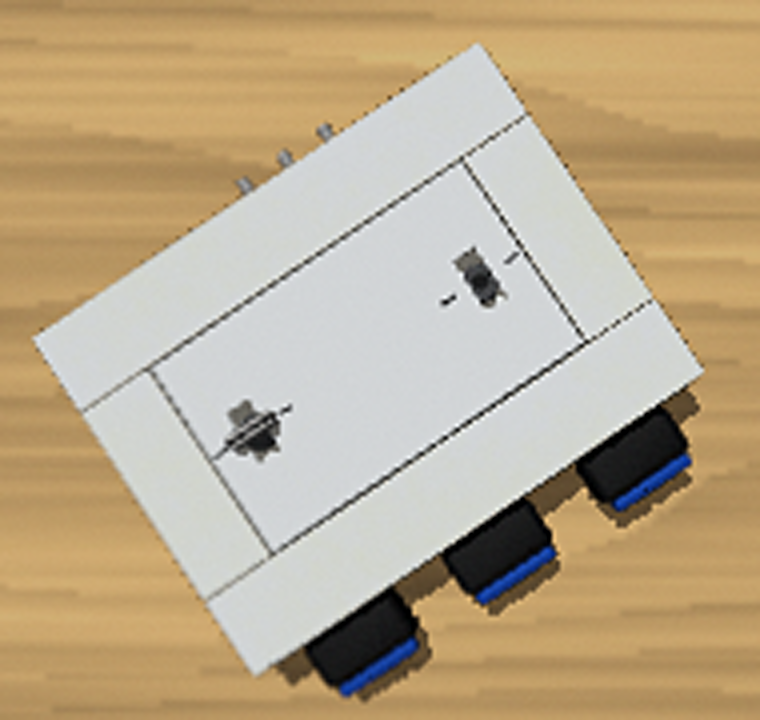

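View pics/chk2s.png

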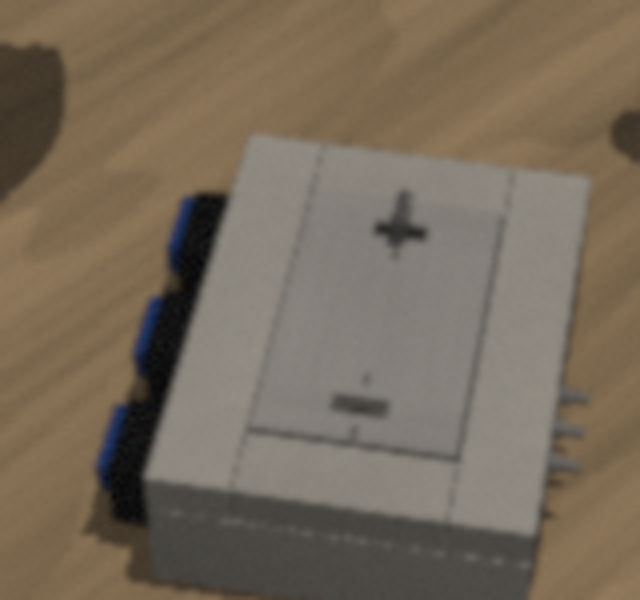

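In the top crop, the wing's slot runs from (222,450) to (290,408), in line with the engraved lines, so it is locked. Now the final press, held between the middle and the empty slot.

Run:
```python
from h import *
manip.reach(list(w((0,-40,180))),list(q(P[2])))
press((0,-40),25,[136,131]+list(np.arange(130,122,-.7)),spd=40)
manip.pause(0.5)
print(manip.get_t(),manip.get_force(),manip.get_position(),manip.get_width())
im=cams.grab_frame("scene");crop(im,240,130,400,280,4,"pics/fin.png")
```

```text
z 136 tip 119.28 F 0.1; z 131 tip 113.71 F -0.8; z 130.0 tip 113.0 F 0.6; z 129.3 tip 112.39 F 0.3; z 128.60000000000002 tip 111.8 F 4.1; z 127.90000000000003 tip 111.11 F 3.5; z 127.20000000000005 tip 110.62 F 7.7; z 126.50000000000006 tip 110.28 F 11.4; z 125.80000000000007 tip 110.22 F 19.2; z 125.10000000000008 tip 110.18 F 26.4; 
27.3417 [-9.21866248 -0.57770864 26.34657777] [564.33274368  38.74930655 127.17406693] 0.5539105278855865
```

View pics/fin.png

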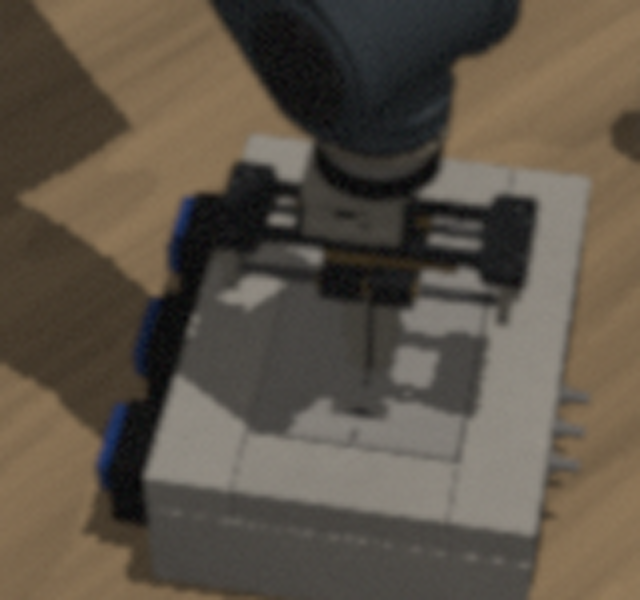

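Run:
```python
from h import *
print(manip.get_t(),manip.get_force()[2]); manip.close_job()
```

```text
27.3917 26.75260901583583
the job is handed in; nothing more can be done
```

The service panel is closed and the wing fastener is locked. I handed the job in at 27.4 s with the fingers still pressing on the panel.

- **First press:** I pressed the panel at its middle until it hit a hard stop, with the fingertips at 110.2 mm and 18 N.
- **Fastener:** I gripped the wing and turned it clockwise until the torque rose to 0.22 N m at about 1.6 rad. A clear top view afterwards showed its slot in line with the engraved lines.
- **Final press:** I pressed 40 mm from the middle toward the empty end, down to a hard stop at 110.2 mm. The force was 26 to 27 N and steady over a 0.5 s pause. The last picture shows the panel's edge as only a thin line at the empty end. The arm hid the fastener end during this press, so I could not see there that the panel is level.
- **Bottles and beaker:** I never moved near these, but I took no final full picture of them.

No check failed or disagreed.

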